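# Lock a spare key hook into the slotted key rail

## Task

Fit the spare key hook, which stands in the small wooden block, into the slotted key rail: drop its T foot lengthwise through the slot in the middle of the free stretch, press it lightly down against the spring and twist it a quarter turn, so that it is locked square across the rail like the hook already fitted. Feel for the slot and be gentle: never lean hard on the rail. Let go of the hook, and leave the other things on the shelf where they are.

Things in the scene. Friction and masses are not known exactly. Their poses are not given: they have to be found in the camera images.
- hook_grip (a point): The spare turn-lock key hook (metal, about 80 g, 55 mm tall), upright. This point: centre of its flat grip tab, 37 mm above the foot's underside; z up, x along the tab's 28 mm length. Tab 28 (x) x 10 (y) x 36 mm high; pinch it across the 10 mm. A thin wire hook at each end of the tab reaches to 29 mm from the axis along x, 24 to 36 mm above the foot's underside.
- hook_foot (a point): Centre of the underside of the spare hook's T foot; axes as hook_grip. Foot 30 (x) x 12 (y) x 6 mm high, above it a round neck of 10 mm diameter, then a round flange of 30 mm diameter, 15 to 19 mm above the foot's underside, then the tab. Foot and tab point the same way; a half turn makes no difference.
- block: Fixed wooden parking block, 80 (x) x 56 (y) x 25 mm high, origin at the centre of its underside. The spare hook's flange rests on its top, the foot hanging loosely in a 35 x 16 mm hole at its centre; lift the hook straight up at least 20 mm to free it.
- rail: Key rail: fixed wooden bed 250 (x) x 86 (y) x 12 mm, origin at the centre of its underside, z up, x along the slot. On it a rigid aluminium channel, 220 (x) x 44 (y) mm, flat top 36 to 40 mm above the bed's underside (shimmed), with a slot 14 mm wide along x between 7 mm thick lips; below them a cavity 36 mm wide. Over 60 N from hook or robot bends it: a failure.
- berth (a point): Where the hook belongs: middle of the free stretch, on the BED's centre line, 30 mm from its centre towards -x, 38 mm up; 28 mm either way along the slot will do. The channel is fixed on shims through elongated holes: its slot lies up to 10 mm to either side (y) of this line, parallel to it, and its top up to 2 mm above or below this point; not reported, to be felt or seen. It does not shift.
- spring (a point): Point 12 mm under berth. 12 mm below the channel's true top a sprung strip meets the foot (flange then 3 mm above the channel). Pushing on until the flange touches the channel takes about 9 N in all (15 N is ample); the foot is clear below the lips and can turn, either way, only in the last 2 mm. Let go once turned, it springs up until the foot bears on the lips, flange 2 mm off the channel.
- fitted (a point): Where a like hook is already fitted (fixed, tab across the rail, its top 42 mm above the channel): 78 mm from the bed's centre towards +x of the rail, at berth's height; it is off this point sideways and in height just as the slot is.
- canister: Bystander, leave it where it is: screw-top aluminium canister, 54 mm diameter, 92 mm tall; origin at the middle of its underside.
- mailkey: Bystander, leave it where it is: grey plastic mailbox key lying flat, about 55 mm long, 5 mm thick; origin at the middle of its underside.
- bell: Bystander, leave it where it is: steel bicycle bell, 54 mm diameter, 37 mm tall; origin at the middle of its underside.
- jar: Bystander, leave it where it is: small glass jar with twist cap, 48 mm diameter, 62 mm tall; origin at the middle of its underside.
- peg: Bystander, leave it where it is: wooden clothes peg lying down, 74 mm long, 14 mm tall; origin at the middle of its underside.
- padlock: Bystander, leave it where it is: small brass padlock lying flat, about 65 mm long, 18 mm thick; origin at the middle of its underside.
Mind the look-alikes: they are no part of the job. Leave any turquoise or yellow look-alike of the part that bears hook_grip alone.

How it is judged (in metres and radians):
On the way, in this order (a step that is already met when the one before it is completed fails the run):
1. the hook's foot has dropped lengthwise through the slot at the free stretch (x of hook_grip in the frame of rail between -0.058 and -0.002 m and y of hook_grip in the frame of rail between -0.016 and 0.016 m and z of hook_grip in the frame of rail between 0.055 and 0.07 m and angle between the x axis of hook_grip and the x axis of rail, either way round below 0.3 rad), for 0.05 s.
2. the hook is pressed down and turned square across the rail, its foot under the lips (x of hook_grip in the frame of rail between -0.058 and -0.002 m and y of hook_grip in the frame of rail between -0.016 and 0.016 m and z of hook_grip in the frame of rail between 0.055 and 0.0668 m and angle between the x axis of hook_grip and the y axis of rail, either way round below 0.2 rad and angle between hook_grip's own z axis and vertical below 0.12 rad), for 0.2 s.
At the end, for the whole second after the job is handed in: The spare hook stands upright (within 7 degrees) in the rail's free stretch (within 28 mm of the berth along the slot), its foot under the lips (hook_grip 55 to 66.8 mm above the rail's underside) and its tab square across the rail within 11 degrees, at rest (all of step 2 and linear speed of hook below 0.02 m/s); the robot touches nothing.
It fails at once if the hook is pressed against the rail with more than 60 N (contact force between hook and rail above 60 N).
It fails at once if the rail is struck or leaned on by the robot with more than 60 N (contact force between any of the arm, the fingers and rail above 60 N).
It fails at once if a bystander is shifted by more than 25 mm (distance of any of canister, mailkey, bell, jar, peg, padlock from where it was at the start of the episode above 0.025 m).
It also fails if it takes over 64 s, if anything falls off the work surface, if the arm or the gripper's body presses on something with over 40 N, if the wrist force passes 120 N, or if a joint passes its speed limit or range.

## Robot

A 6-joint arm with a two-finger parallel gripper is mounted at the origin on the work surface. World frame = base frame: x ahead of the robot, y to its left, z up, the work surface at z = 0. Lengths are in m, angles in degrees, forces in N, time in s.
With the tool pointing down it reaches from about 0.4 to 0.925 m from the base axis. Payload 12.5 kg.
Tool frame: the origin (TCP) lies on the centre line of the jaws, within the pads' length; the fingertips stand robot.nose_length ahead of it and the grasp point (between the pads) lies 3 mm ahead of it (robot.nose_length is the distance from the TCP to the fingertips, in m); z points along the fingers, x is the direction in which the jaws open and shut, and the axes are right-handed (so a half turn about z gives the same grasp; the last joint's range is limited). The gripper opens to 95 mm and grips with 3 to 60 N. Pads are 20 mm wide; open, the fingers measure 119 mm over their backs; the gripper's body (75 mm by 180 mm) begins 59 mm behind the grasp point.
Start: joints at [69.294, 28.126, 89.318, -0, 62.55, -6.05], TCP at [0.158, 0.605, 0.237] pointing down, gripper open.
Joint ranges: [-177.58, 177.58], [-47.91, 125.51], [2.72, 160], [-65.01, 245.01], [3.68, 167.84], [-153.87, 153.87]. Speed limits (degrees/s): [127.2, 127.2, 159.86, 180, 180, 180].

## Interface

Orientations are given as a 3x3 rotation matrix whose columns are the frame's x, y, z axes.
In Python, from cell import robot gives the robot as it stands. The module is installed in compiled form; this text tells all that it offers.
- The arm moves only by the tool carry_out, never from a script. Its argument "rows" is a list of rows, each a list of 2 entries, a list of its own where there are three numbers: the shift along the tool's x, y, z each as a share of 0.05 m, from -1 to 1, then the turn, a rotation vector about the tool's x, y, z each as a share of 0.1 rad, from -1 to 1. In form: [[[dx, dy, dz], [ax, ay, az]], ...]. A call has 1 to 10 rows; each row shifts and turns the commanded pose from where the row before left it, along the tool's axes as they then stand; what a row does not reach is not made up. A row lasts 1/8 s, in which the tool goes at most 62.5 mm and 10.7 degrees, less where a joint would pass 70% of its speed; a pose out of reach is approached as far as the arm can. A call with a number of a shift or a turn outside -1 to 1 is refused whole. A call with a gripper value outside its range is refused whole. "hand" is the closure, from -1 (fully open) to 1 (shut), so that 0 is half open, set as the call begins (left out, the last holds). The fingers move at their own pace and stop on an object; "grip_force" is the grip in N (left out, the last holds). Time passes only in rows, so rows that do not move let the fingers close. It gives the time, the measured TCP pose, the force and the opening at its end, in the units of the state.
- robot.get_obs(): the state, without advancing time (a new reading comes with each control period).
- robot.camera(name): name is "scene" or "top"; returns a dict with "color" (420x560x3 uint8, blue, green, red), "fx", "fy", "cx", "cy" (pixels), "k1" (the pictures are not rectified: a ray, as slopes to the right and down, at radius r is drawn at 1 + k1 r^2 times it, then the intrinsics apply), "R" (3x3) and "t" (3): a world point X has camera coordinates R X + t. Camera axes: x right, y down, z forward; pixel columns grow to the right and rows downward; lengths in m; the calibration is good to about 2 mm. A picture is of the moment at which its call begins. There is no depth.
- robot.sign_off(): hands the job in, once; it reports no verdict.
The state is a dict: "t": time; "joint_pos": joint angles; "qd": joint speeds; "effort": joint torques, N m; "ee_pos": TCP position; "eef_rot": TCP orientation; "force": force on the tool from outside, world axes, zero at the start; "ft_torque": the same for the moment, N m; "width": finger opening in m.
Only numpy, scipy, OpenCV 4.12 (cv2) and the standard library are available. Lean on these libraries where they do the work, as an engineer would, in place of code of your own. Each camera call takes 0.05 s, during which the arm holds its last target. There are 200 camera calls.

## Working session

There is one attempt and no reset: what is moved stays moved. The work goes in short steps, Python scripts to look and compute and a tool call to move; the robot and the scene stay as the last step left them, time stands still between calls to the robot, and variables do not carry over. Pictures are saved under pics/ and viewed, about 8 in all and at most 12, crops included, and the job is handed in when it is done.

Besides the shell and the picture viewer there is one more tool, called after ">>>" in YAML: its name, and indented under it one key for each argument. carry_out: Moves the arm, as the interface text tells. Its arguments: {"type":"object","properties":{"rows":{"type":"array"},"hand":{"type":"number"},"grip_force":{"type":"number"}},"required":["rows"]}

```bash
mkdir -p pics
cat > h.py <<'E'
import numpy as np, cv2
from cell import robot
def snap(n,f):
    c=robot.camera(n); cv2.imwrite('pics/'+f,c['color']); return c
def ray(c,u,v):
    K=np.array([[c['fx'],0,c['cx']],[0,c['fy'],c['cy']],[0,0,1.]])
    p=np.array([(u-c['cx'])/c['fx'],(v-c['cy'])/c['fy']]); q=p.copy()
    for _ in range(30): q=p/(1+c['k1']*(q@q))
    R=np.array(c['R']);t=np.array(c['t']).ravel()
    return -R.T@t, R.T@np.array([q[0],q[1],1])
def plane(c,u,v,z):
    o,d=ray(c,u,v); return o+d*(z-o[2])/d[2]
def proj(c,X):
    x=np.array(c['R'])@np.array(X)+np.array(c['t']).ravel(); q=x[:2]/x[2]; q=q*(1+c['k1']*(q@q))
    return np.array([c['fx']*q[0]+c['cx'],c['fy']*q[1]+c['cy']])
E
python3 - <<'E'
from h import *
a=snap('scene','s0.png');b=snap('top','t0.png')
for c in(a,b): print(c['fx'],c['cx'],c['cy'],c['k1'],np.round(ray(c,280,210),3).tolist())
print(robot.get_obs(), robot.nose_length)
E
```

```text
380.90680228082635 279.4076030456521 214.92360148926372 -0.08927683562587245 [[0.837, -0.513, 0.392], [-0.46, 0.754, -0.469]]
539.1170370123565 285.84580865881287 206.7602813811043 0.07187981879537267 [[0.421, -0.042, 0.904], [0.167, 0.032, -0.985]]
{'t': 0.1, 'joint_pos': array([ 6.92948342e+01,  2.81581239e+01,  8.93463014e+01, -3.72599120e-04,
        6.25490605e+01, -6.05021278e+00]), 'qd': array([-0.04807034, -0.16488774, -0.21206832,  0.04170858, -0.00074615,
        0.03868805]), 'effort': array([ 1.47189516e-03, -6.13622689e+01, -2.58608687e+01,  6.93684700e-02,
        4.70044767e-02, -6.78668130e-05]), 'ee_pos': array([0.15803248, 0.60449303, 0.23615004]), 'eef_rot': array([[ 2.52994330e-01,  9.67467707e-01, -3.24650298e-04],
       [ 9.67467315e-01, -2.52994521e-01, -8.75250096e-04],
       [-9.28910950e-04, -9.26552411e-05, -9.99999564e-01]]), 'force': array([0.33010937, 0.13246475, 0.54526191]), 'ft_torque': array([-0.00056055, -0.01609486,  0.02166277]), 'width': 0.09507013047601648} 0.022
```

View pics/s0.png

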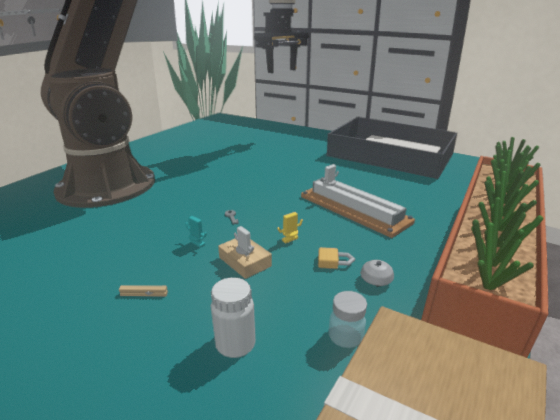

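View pics/t0.png

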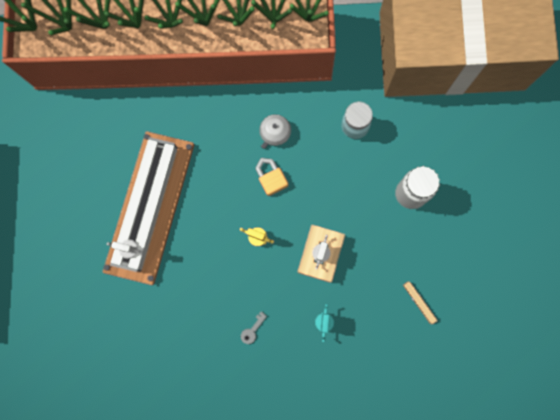

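The top view shows the block with the grey hook at (322,253). The rail runs from (170,145) to (128,270), with the fitted hook at (128,247) towards its +x end. I'll zoom both for measuring.

Run:
```python
from h import *
b=cv2.imread('pics/t0.png')
r=cv2.resize(b[125:290,95:200],None,fx=3.6,fy=3.6,interpolation=cv2.INTER_CUBIC)
k=cv2.resize(b[220:290,290:355],None,fx=6,fy=6,interpolation=cv2.INTER_CUBIC)
o=np.zeros((600,800,3),np.uint8); o[:r.shape[0],:r.shape[1]]=r; o[:420,400:790]=k
cv2.imwrite('pics/z.png',o)
c=robot.camera('top')
hsv=cv2.cvtColor(b,cv2.COLOR_BGR2HSV)
m=cv2.inRange(hsv,(5,60,60),(25,255,255))
for n,(x,y,w,h),z in(('bed',(95,125,105,165),.012),('block',(285,215,75,80),.025)):
    mm=np.zeros_like(m);mm[y:y+h,x:x+w]=m[y:y+h,x:x+w]
    p=cv2.findNonZero(mm); rc=cv2.minAreaRect(p); bx=cv2.boxPoints(rc)
    W=np.array([plane(c,*q,z)[:2] for q in bx]); print(n,bx.round(1).tolist(),W.round(4).tolist(),W.mean(0).round(4))
    print([round(float(np.linalg.norm(W[i]-W[i-1])),4) for i in range(4)],[round(float(np.degrees(np.arctan2(*(W[i]-W[i-1])[::-1]))),1) for i in range(4)])
```

```text
bed [[102.4000015258789, 271.8999938964844], [145.5, 128.3000030517578], [195.3000030517578, 143.3000030517578], [152.1999969482422, 286.8999938964844]] [[0.4791, 0.2828], [0.7233, 0.2157], [0.6936, 0.1299], [0.4518, 0.2007]] [0.5869 0.2073]
[0.0866, 0.2532, 0.0908, 0.252] [71.6, -15.4, -109.1, 163.7]
block [[297.1000061035156, 272.0], [311.29998779296875, 224.3000030517578], [345.0, 234.1999969482422], [330.79998779296875, 282.0]] [[0.4673, -0.0377], [0.5445, -0.0636], [0.5262, -0.118], [0.4497, -0.0914]] [ 0.4969 -0.0776]
[0.0565, 0.0815, 0.0574, 0.081] [71.8, -18.5, -108.6, 160.8]
```

View pics/z.png

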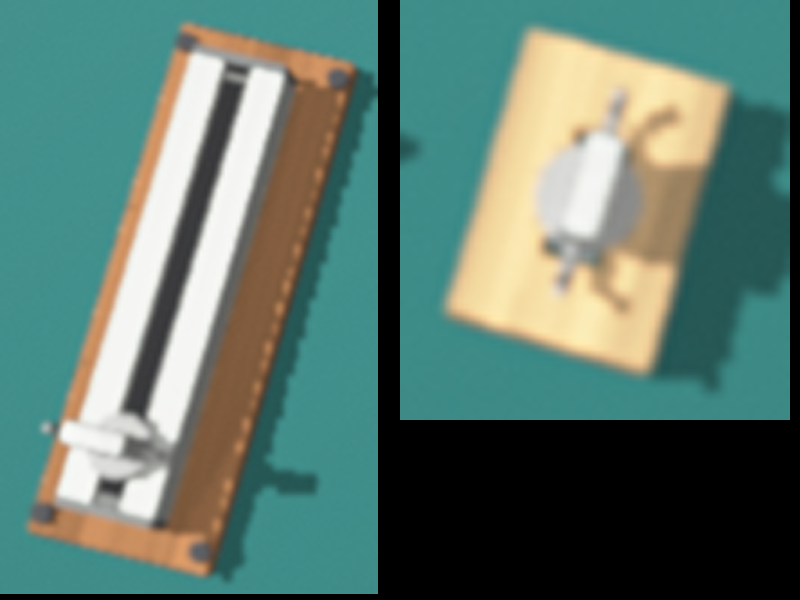

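The crop shows the slot as a dark band between white lips, from about crop (235,75) to (135,405). The spare hook's wire tips are at crop (617,90) and (562,290), with its flange centred at about (589,195).

Run:
```python
from h import *
c=robot.camera('top'); b=c['color']
g=lambda x,y:(( x-400+.5)/6-.5+290,(y+.5)/6-.5+220)
A=plane(c,*g(617,90),.040);B=plane(c,*g(562,290),.040);F=plane(c,*g(589,195),.029)
T=plane(c,*g(600,185),.065)
print('wire',A,B,(A+B)/2,np.linalg.norm(A-B),np.degrees(np.arctan2(*(A-B)[1::-1])),'flange',F,'tabtop',T)
# slot: white lips per row
gray=b.min(2).astype(float)
P=[]
for v in range(148,232,4):
    row=gray[v,95:200]; up=cv2.resize(row[None],None,fx=8,fy=1,interpolation=cv2.INTER_LINEAR)[0]
    w=np.where(up>150)[0]
    if len(w)==0: continue
    gaps=np.where(np.diff(w)>16)[0]
    if len(gaps)!=1: print(v,len(gaps)); continue
    i=gaps[0]; e=[w[0],w[i],w[i+1],w[-1]]
    P.append([plane(c,(x+.5)/8-.5+95,v,.038)[:2] for x in e])
P=np.array(P)
for k in range(4):
    vx,vy,x0,y0=cv2.fitLine(P[:,k].astype(np.float32),cv2.DIST_HUBER,0,.01,.01).ravel()
    s=-1 if vx<0 else 1
    n=np.array([-s*vy,s*vx]); print(k,'angle',np.degrees(np.arctan2(s*vy,s*vx)),'n.offset at berth', n@[x0,y0], (x0,y0))
# bed corners from crop
h=lambda x,y:((x+.5)/3.6-.5+95,(y+.5)/3.6-.5+125)
C=np.array([plane(c,*h(x,y),.012)[:2] for x,y in((185,25),(352,65),(208,572),(29,528))])
print(C.round(4).tolist(),C.mean(0),[np.linalg.norm(C[i]-C[i-1]).round(4) for i in range(4)])
X=C[3]-C[0]+C[2]-C[1]; X/=np.linalg.norm(X);print('rail x',X,np.degrees(np.arctan2(X[1],X[0])),'berth',C.mean(0)-.03*X)
Y=np.array([-X[1],X[0]]); print('slot y at berth',((P[:,1]+P[:,2])/2-C.mean(0))@Y, 'edges',[(P[:,k]-C.mean(0)).mean(0)@Y for k in range(4)],'slot pts x',((P[:,1]+P[:,2])/2-C.mean(0))@X)
```

```text
wire [ 0.52486662 -0.08583956  0.04      ] [ 0.47202057 -0.06895332  0.04      ] [ 0.4984436  -0.07739644  0.04      ] 0.055478380881869176 -17.720571253936058 flange [ 0.49793885 -0.07761796  0.029     ] tabtop [ 0.49726015 -0.07909105  0.065     ]
0 angle -15.760001 n.offset at berth 0.38635015 (np.float32(0.6140096), np.float32(0.22815686))
1 angle -15.76776 n.offset at berth 0.3691055 (np.float32(0.62811613), np.float32(0.20618033))
2 angle -15.7801285 n.offset at berth 0.35719872 (np.float32(0.61226666), np.float32(0.19816324))
3 angle -15.7472515 n.offset at berth 0.33987898 (np.float32(0.62163574), np.float32(0.17784543))
[[0.7174, 0.2147], [0.6948, 0.1349], [0.4572, 0.2005], [0.4801, 0.2824]] [0.58738716 0.20812135] [np.float64(0.2468), np.float64(0.083), np.float64(0.2465), np.float64(0.0851)]
rail x [-0.96282259  0.27013453] 164.32772793122484 berth [0.61627183 0.20001731]
slot y at berth [-0.00325367 -0.00296152 -0.00307137 -0.00307839 -0.00298282 -0.00308638
 -0.00298713 -0.00308648 -0.0031836  -0.00307875 -0.00317171 -0.00306326
 -0.00315208 -0.00303998 -0.00322401 -0.00330635 -0.00308991 -0.00326715
 -0.0032447  -0.003319   -0.00329271] edges [np.float64(-0.026481314960549396), np.float64(-0.009147179490570588), np.float64(0.002867085615970983), np.float64(0.019881772321589573)] slot pts x [-0.09488922 -0.08787871 -0.08078661 -0.07373633 -0.06672787 -0.05968775
 -0.05271415 -0.04570926 -0.03872219 -0.03180175 -0.02485058 -0.0179661
 -0.01105126 -0.00420318  0.00269908  0.00955853  0.01632716  0.02317333
  0.02995259  0.03673696  0.04347834]
```

>>> carry_out:
  rows:
    - [[0,0,0],[0,0,0.52]]
    - [[-0.6,1,0],[0,0,0]]
    - [[-0.6,1,0],[0,0,0]]
    - [[-0.6,1,0],[0,0,0]]
    - [[-0.6,1,0],[0,0,0]]
    - [[-0.6,1,0],[0,0,0]]
    - [[-0.6,1,0],[0,0,0]]
    - [[-0.6,1,0],[0,0,0]]
    - [[-0.6,1,0],[0,0,0]]
    - [[-0.6,1,0],[0,0,0]]
  hand: 0

```text
t: 1.45
ee_pos: [0.5062, 0.2094, 0.2367]
eef_rot: [[0.303, 0.953, 0.0], [0.953, -0.303, 0.0], [0.0, 0.0, -1.0]]
force: [0.7, 1.1, -0.3]
width: 0.0476
```

```bash
cat >> h.py <<'E'
def to(p,xang):
    """tool-axis shift (shares of .05) and turn (shares of .1 rad) to reach TCP p, tool x at xang deg, pointing down"""
    o=robot.get_obs(); R=np.array(o['eef_rot']); a=np.radians(xang)
    G=np.array([[np.cos(a),np.sin(a),0],[np.sin(a),-np.cos(a),0],[0,0,-1]])
    w=cv2.Rodrigues(R.T@G)[0].ravel()
    print('t',round(o['t'],2),'pos',o['ee_pos'].round(4),'ang',np.degrees(np.arctan2(R[1,0],R[0,0])).round(2),'z',R[:,2].round(3),'F',o['force'].round(1),'w',round(o['width'],4))
    print('shift shares',(R.T@(np.array(p)-o['ee_pos'])/.05).round(2),'turn',(w/.1).round(2))
E
python3 -c "
from h import *
to((.498,-.0775,.136),72.3)"
```

```text
t 1.45 pos [0.5062 0.2094 0.2367] ang 72.36 z [ 0.  0. -1.] F [ 0.7  1.1 -0.3] w 0.0476
shift shares [-5.52  1.58  2.01] turn [ 0.   -0.    0.01]
```

>>> carry_out:
  rows:
    - [[-0.92,0.26,0.3],[0,0,0]]
    - [[-0.92,0.26,0.3],[0,0,0]]
    - [[-0.92,0.26,0.3],[0,0,0]]
    - [[-0.92,0.26,0.3],[0,0,0]]
    - [[-0.92,0.26,0.3],[0,0,0]]
    - [[-0.92,0.28,0.3],[0,0,0]]
    - [[0,0,0],[0,0,0]]
    - [[0,0,0],[0,0,0]]

```text
t: 2.45
ee_pos: [0.4968, -0.0757, 0.1467]
eef_rot: [[0.304, 0.953, -0.0], [0.953, -0.304, 0.0], [0.0, -0.0, -1.0]]
force: [0.7, -0.2, -0.2]
width: 0.0475
```

Run:
```python
from h import *
to((.498,-.0775,.056),72.3)
a=snap('scene','s1.png');b=snap('top','t1.png')
i=a['color']; u,v=proj(a,(.498,-.0775,.05)).astype(int)
x=cv2.resize(i[v-70:v+50,u-60:u+60],None,fx=4,fy=4,interpolation=cv2.INTER_CUBIC)
u,v=proj(b,(.498,-.0775,.05)).astype(int)
y=cv2.resize(b['color'][v-50:v+50,u-40:u+40],None,fx=4,fy=4,interpolation=cv2.INTER_CUBIC)
o=np.zeros((480,800,3),np.uint8);o[:480,:480]=x;o[:400,480:]=y;cv2.imwrite('pics/c1.png',o)
```

```text
t 2.45 pos [ 0.4968 -0.0757  0.1467] ang 72.32 z [-0.  0. -1.] F [ 0.7 -0.2 -0.2] w 0.0475
shift shares [-0.03  0.03  1.81] turn [-0. -0.  0.]
```

View pics/c1.png

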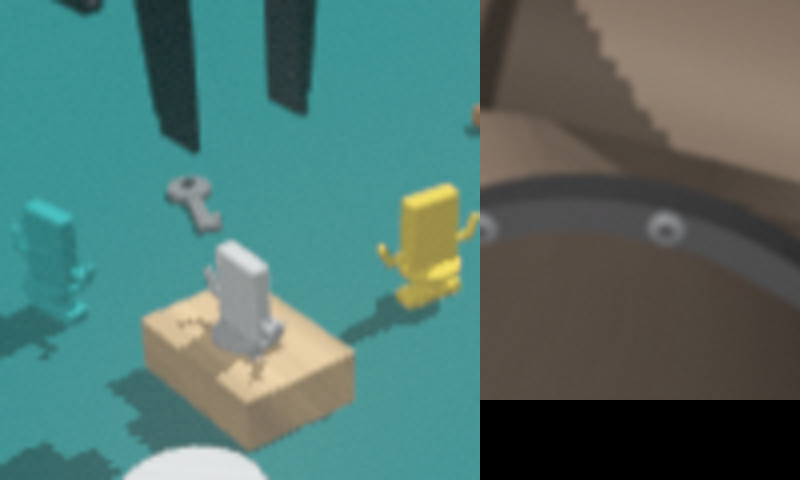

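The fingertips, at about (195,150) and (305,110), straddle the hook at (243,260), which stands upright in the block. I'll descend.

>>> carry_out:
  rows:
    - [[-0.03,0.03,0.4],[0,0,0]]
    - [[0,0,0.4],[0,0,0]]
    - [[0,0,0.4],[0,0,0]]
    - [[0,0,0.3],[0,0,0]]
    - [[0,0,0.2],[0,0,0]]
    - [[0,0,0.12],[0,0,0]]
    - [[0,0,0],[0,0,0]]

```text
t: 3.42
ee_pos: [0.4979, -0.0777, 0.0555]
eef_rot: [[0.303, 0.953, -0.0], [0.953, -0.303, 0.0], [0.0, -0.0, -1.0]]
force: [-0.2, -0.3, -0.8]
width: 0.0476
```

>>> carry_out:
  rows:
    - [[0,0,0],[0,0,0]]
    - [[0,0,0],[0,0,0]]
    - [[0,0,0],[0,0,0]]
    - [[0,0,0],[0,0,0]]
    - [[0,0,0],[0,0,0]]
    - [[0,0,0],[0,0,0]]
  hand: 1
  grip_force: 20

```text
t: 4.18
ee_pos: [0.4979, -0.0778, 0.0557]
eef_rot: [[0.303, 0.953, 0.0], [0.953, -0.303, 0.0], [0.0, 0.0, -1.0]]
force: [0.3, -0.0, 1.6]
width: 0.0102
```

```bash
python3 -c "
from h import *
to((.498,-.0775,.056),72.3)
print(robot.get_obs()['ft_torque'])"
```

```text
t 4.17 pos [ 0.4979 -0.0778  0.0557] ang 72.36 z [ 0.  0. -1.] F [ 0.3 -0.   1.6] w 0.0102
shift shares [ 0.01  0.   -0.01] turn [ 0.   -0.    0.01]
[-0.00990761  0.00514821  0.02249648]
```

>>> carry_out:
  rows:
    - [[0,0,-0.3],[0,0,0]]
    - [[0,0,-0.4],[0,0,0]]
    - [[0,0,-0.4],[0,0,0]]
    - [[0,0,-0.4],[0,0,0]]
    - [[0,0,-0.3],[0,0,0]]
    - [[0,0,-0.1],[0,0,0]]
    - [[0,0,0],[0,0,0]]

```text
t: 5.05
ee_pos: [0.4978, -0.0778, 0.1507]
eef_rot: [[0.303, 0.953, 0.0], [0.953, -0.303, 0.0], [0.0, 0.0, -1.0]]
force: [-0.3, 0.5, -1.5]
width: 0.01
```

```bash
python3 -c "
from h import *
to((.6172,.2032,.145),74.24)"
```

```text
t 5.05 pos [ 0.4978 -0.0778  0.1507] ang 72.36 z [ 0.  0. -1.] F [-0.3  0.5 -1.5] w 0.01
shift shares [6.08 0.57 0.11] turn [ 0.   -0.   -0.33]
```

>>> carry_out:
  rows:
    - [[0.5,0.05,0],[0,0,0]]
    - [[0.8,0.08,0],[0,0,0]]
    - [[0.8,0.08,0],[0,0,0]]
    - [[0.8,0.08,0],[0,0,0]]
    - [[0.8,0.08,0],[0,0,0]]
    - [[0.8,0.08,0],[0,0,0]]
    - [[0.8,0.07,0],[0,0,0]]
    - [[0.6,0.05,0.11],[0,0,0]]
    - [[0.18,0,0],[0,0,-0.33]]
    - [[0,0,0],[0,0,0]]

```text
t: 6.3
ee_pos: [0.6167, 0.2032, 0.1444]
eef_rot: [[0.27, 0.963, -0.001], [0.963, -0.27, -0.0], [-0.001, -0.001, -1.0]]
force: [0.3, -0.6, -0.7]
width: 0.0103
```

>>> carry_out:
  rows:
    - [[0,0,0.3],[0,0,0]]
    - [[0,0,0.3],[0,0,0]]
    - [[0,0,0.2],[0,0,0]]
    - [[0,0,0.1],[0,0,0]]
    - [[0,0,0],[0,0,0]]
    - [[0,0,0],[0,0,0]]

```text
t: 7.05
ee_pos: [0.6173, 0.2034, 0.1005]
eef_rot: [[0.271, 0.962, 0.001], [0.962, -0.271, 0.0], [0.0, 0.001, -1.0]]
force: [0.3, -0.2, -0.3]
width: 0.0103
```

Run:
```python
from h import *
to((.6172,.2032,.092),74.24)
a=snap('scene','s2.png');b=snap('top','t2.png')
X=(.6172,.2032,.045)
u,v=proj(a,X).astype(int);print(u,v)
x=cv2.resize(a['color'][v-60:v+60,u-50:u+50],None,fx=5,fy=5,interpolation=cv2.INTER_CUBIC)
y=cv2.resize(b['color'][120:300,90:190],None,fx=3,fy=3,interpolation=cv2.INTER_CUBIC)
o=np.zeros((600,800,3),np.uint8);o[:600,:500]=x;o[:540,500:]=y;cv2.imwrite('pics/c2.png',o)
```

```text
t 7.05 pos [0.6173 0.2034 0.1005] ang 74.26 z [ 0.001  0.    -1.   ] F [ 0.3 -0.2 -0.3] w 0.0103
shift shares [-0.   -0.    0.17] turn [ 0.01 -0.    0.  ]
367 194
```

View pics/c2.png

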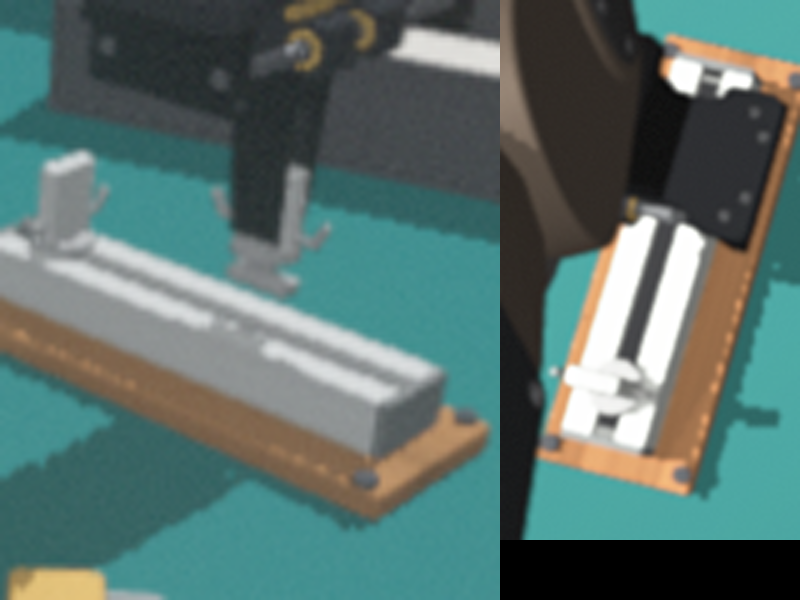

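The hook is held upright, its foot at crop (262,275), just above the channel and lengthwise along the slot. I'll lower it and feel for contact.

>>> carry_out:
  rows:
    - [[0,0,0.12],[0,0,0]]
    - [[0,0,0.1],[0,0,0]]
    - [[0,0,0.05],[0,0,0]]
    - [[0,0,0.03],[0,0,0]]
    - [[0,0,0.02],[0,0,0]]
    - [[0,0,0],[0,0,0]]

```text
t: 7.9
ee_pos: [0.6171, 0.2033, 0.0841]
eef_rot: [[0.271, 0.962, 0.0], [0.962, -0.271, 0.0], [0.0, -0.0, -1.0]]
force: [-0.5, 0.4, -0.3]
width: 0.0098
```

>>> carry_out:
  rows:
    - [[0,0,0.02],[0,0,0]]
    - [[0,0,0.02],[0,0,0]]
    - [[0,0,0],[0,0,0]]

```text
t: 8.28
ee_pos: [0.617, 0.2033, 0.082]
eef_rot: [[0.271, 0.962, -0.0], [0.962, -0.271, 0.0], [0.0, -0.0, -1.0]]
force: [-0.5, 0.5, -0.2]
width: 0.0097
```

>>> carry_out:
  rows:
    - [[0,0,0.02],[0,0,0]]
    - [[0,0,0.01],[0,0,0]]
    - [[0,0,0],[0,0,0]]

```text
t: 8.65
ee_pos: [0.6171, 0.2033, 0.0806]
eef_rot: [[0.271, 0.962, -0.0], [0.962, -0.271, 0.0], [0.0, -0.0, -1.0]]
force: [0.1, 0.4, -1.8]
width: 0.0101
```

>>> carry_out:
  rows:
    - [[0,0,0.02],[0,0,0]]
    - [[0,0,0.02],[0,0,0]]
    - [[0,0,0],[0,0,0]]

```text
t: 9.02
ee_pos: [0.617, 0.2033, 0.0785]
eef_rot: [[0.271, 0.962, -0.0], [0.962, -0.271, 0.0], [0.0, -0.0, -1.0]]
force: [0.3, 0.2, -1.1]
width: 0.01
```

>>> carry_out:
  rows:
    - [[0,0,0.02],[0,0,0]]
    - [[0,0,0.02],[0,0,0]]
    - [[0,0,0.02],[0,0,0]]
    - [[0,0,0],[0,0,0]]

```text
t: 9.52
ee_pos: [0.617, 0.2033, 0.0755]
eef_rot: [[0.271, 0.962, -0.0], [0.962, -0.271, 0.0], [-0.0, -0.0, -1.0]]
force: [-0.0, 0.5, -1.7]
width: 0.0098
```

>>> carry_out:
  rows:
    - [[0,0,0.02],[0,0,0]]
    - [[0,0,0.02],[0,0,0]]
    - [[0,0,0],[0,0,0]]

```text
t: 9.9
ee_pos: [0.6171, 0.2033, 0.0735]
eef_rot: [[0.271, 0.962, -0.0], [0.962, -0.271, 0.0], [0.0, -0.0, -1.0]]
force: [-0.9, 0.3, -0.5]
width: 0.0099
```

>>> carry_out:
  rows:
    - [[0,0,0.02],[0,0,0]]
    - [[0,0,0.02],[0,0,0]]
    - [[0,0,0],[0,0,0]]

```text
t: 10.28
ee_pos: [0.6171, 0.2033, 0.0715]
eef_rot: [[0.271, 0.962, -0.0], [0.962, -0.271, 0.0], [0.0, -0.0, -1.0]]
force: [0.2, -0.1, -1.3]
width: 0.0099
```

>>> carry_out:
  rows:
    - [[0,0,0.02],[0,0,0]]
    - [[0,0,0],[0,0,0]]

```text
t: 10.52
ee_pos: [0.6171, 0.2033, 0.0709]
eef_rot: [[0.271, 0.962, 0.0], [0.962, -0.271, 0.0], [0.0, 0.0, -1.0]]
force: [-0.6, -0.1, 1.2]
width: 0.0096
```

>>> carry_out:
  rows:
    - [[0,0,0.02],[0,0,0]]
    - [[0,0,0],[0,0,0]]

```text
t: 10.78
ee_pos: [0.6172, 0.2033, 0.0699]
eef_rot: [[0.271, 0.962, 0.0], [0.962, -0.271, 0.0], [0.0, 0.0, -1.0]]
force: [-2.1, -1.0, 4.5]
width: 0.0098
```

>>> carry_out:
  rows:
    - [[0,0,0.02],[0,0,0]]
    - [[0,0,0],[0,0,0]]
    - [[0,0,0],[0,0,0]]

```text
t: 11.15
ee_pos: [0.6172, 0.2033, 0.0689]
eef_rot: [[0.271, 0.962, 0.0], [0.962, -0.271, 0.0], [0.0, 0.0, -1.0]]
force: [-0.6, -0.9, 6.3]
width: 0.01
```

>>> carry_out:
  rows:
    - [[0,0,0.01],[0,0,0]]
    - [[0,0,0],[0,0,0]]
    - [[0,0,0],[0,0,0]]

```text
t: 11.52
ee_pos: [0.6172, 0.2033, 0.0685]
eef_rot: [[0.271, 0.962, 0.0], [0.962, -0.271, 0.0], [0.0, 0.0, -1.0]]
force: [-1.3, -1.2, 7.5]
width: 0.01
```

>>> carry_out:
  rows:
    - [[0,0,0.005],[0,0,0.5]]
    - [[0,0,0],[0,0,0.5]]
    - [[0,0,0],[0,0,0.5]]
    - [[0,0,0],[0,0,0.5]]
    - [[0,0,0],[0,0,0]]

```text
t: 12.15
ee_pos: [0.6176, 0.2035, 0.0685]
eef_rot: [[0.458, 0.889, 0.002], [0.889, -0.458, 0.001], [0.001, 0.001, -1.0]]
force: [-1.1, -0.6, 7.1]
width: 0.01
```

```bash
python3 -c "
from h import *
to((.6172,.2033,.0685),-15.76)
o=robot.get_obs();print(o['ft_torque'],o['joint_pos'])"
```

```text
t 12.15 pos [0.6176 0.2035 0.0685] ang 62.75 z [ 0.002  0.001 -1.   ] F [-1.1 -0.6  7.1] w 0.01
shift shares [-0.01 -0.01 -0.  ] turn [ 0.   -0.02 13.7 ]
[-0.06595182  0.03449242 -0.03700047] [ 1.24150670e+01  4.10969756e+01  9.37900747e+01  1.40243379e-02
  4.50140388e+01 -5.03483428e+01]
```

>>> carry_out:
  rows:
    - [[0,0,0],[0,0,0.7]]
    - [[0,0,0],[0,0,0.7]]
    - [[0,0,0],[0,0,0.7]]
    - [[0,0,0],[0,0,0.7]]
    - [[0,0,0],[0,0,0.7]]
    - [[0,0,0],[0,0,0.7]]
    - [[0,0,0],[0,0,0.7]]

```text
t: 13.02
ee_pos: [0.6177, 0.2035, 0.0685]
eef_rot: [[0.823, 0.568, 0.002], [0.568, -0.823, 0.001], [0.002, 0.001, -1.0]]
force: [0.9, 0.5, 6.6]
width: 0.0097
```

>>> carry_out:
  rows:
    - [[0,0,0],[0,0,0.8]]
    - [[0,0,0],[0,0,0.8]]
    - [[0,0,0],[0,0,0.8]]
    - [[0,0,0],[0,0,0.8]]
    - [[0,0,0],[0,0,0.8]]
    - [[0,0,0],[0,0,0.8]]
    - [[0,0,0],[0,0,0.8]]
    - [[0,0,0],[0,0,0.8]]
    - [[0,0,0],[0,0,0.8]]
    - [[0,0,0],[0,0,0.8]]

```text
t: 14.28
ee_pos: [0.6178, 0.2035, 0.0685]
eef_rot: [[0.981, -0.195, 0.002], [-0.195, -0.981, 0.001], [0.002, -0.001, -1.0]]
force: [1.0, 0.6, 6.7]
width: 0.01
```

Run:
```python
from h import *
to((.6172,.2033,.0685),-15.76)
print(robot.get_obs()['ft_torque'])
a=snap('scene','s3.png')
X=(.6172,.2032,.045)
u,v=proj(a,X).astype(int)
cv2.imwrite('pics/c3.png',cv2.resize(a['color'][v-60:v+60,u-50:u+50],None,fx=5,fy=5,interpolation=cv2.INTER_CUBIC))
```

```text
t 14.28 pos [0.6178 0.2035 0.0685] ang -11.26 z [ 0.002  0.001 -1.   ] F [1.  0.6 6.7] w 0.01
shift shares [-0.01  0.01 -0.  ] turn [-0.01 -0.02  0.79]
[-0.18703221  0.06146768  0.03221555]
```

View pics/c3.png

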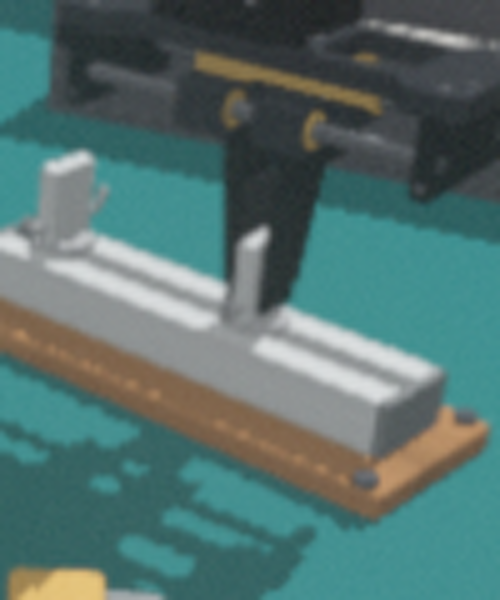

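The tab now stands across the rail at crop (250,270), nearly parallel to the fitted hook, with the flange close to the channel. I'll finish the last 4.5°, ease up and release.

>>> carry_out:
  rows:
    - [[0,0,0],[0,0,0.4]]
    - [[0,0,0],[0,0,0.4]]
    - [[0,0,0],[0,0,0]]
    - [[0,0,-0.01],[0,0,0]]
    - [[0,0,-0.01],[0,0,0]]
    - [[0,0,-0.01],[0,0,0]]
    - [[0,0,0],[0,0,0]]

```text
t: 15.2
ee_pos: [0.6177, 0.2035, 0.0697]
eef_rot: [[0.963, -0.271, 0.002], [-0.271, -0.963, 0.001], [0.001, -0.001, -1.0]]
force: [1.3, 0.5, 3.6]
width: 0.0098
```

>>> carry_out:
  rows:
    - [[0,0,0],[0,0,0]]
    - [[0,0,0],[0,0,0]]
    - [[0,0,0],[0,0,0]]
    - [[0,0,0],[0,0,0]]
    - [[0,0,0],[0,0,0]]
  hand: 0

```text
t: 15.82
ee_pos: [0.617, 0.2033, 0.0693]
eef_rot: [[0.963, -0.271, -0.0], [-0.271, -0.963, 0.0], [-0.0, -0.0, -1.0]]
force: [0.9, -0.2, 0.4]
width: 0.047
```

```bash
python3 -c "
from h import *
to((.6172,.2033,.16),-15.76)"
```

```text
t 15.82 pos [0.617  0.2033 0.0693] ang -15.7 z [-0.  0. -1.] F [ 0.9 -0.2  0.4] w 0.047
shift shares [ 0.   -0.   -1.81] turn [-0.    0.    0.01]
```

Released; retreating straight up and then away to look.

>>> carry_out:
  rows:
    - [[0,0,-0.3],[0,0,0]]
    - [[0,0,-0.6],[0,0,0]]
    - [[0,0,-0.8],[0,0,0]]
    - [[0,0,-0.8],[0,0,0]]
    - [[0,0,-0.6],[0,0,0]]
    - [[0,0,-0.3],[0,0,0]]
    - [[0,0,0],[0,0,0]]

```text
t: 16.7
ee_pos: [0.6172, 0.2033, 0.2403]
eef_rot: [[0.963, -0.271, 0.002], [-0.271, -0.963, 0.0], [0.001, -0.001, -1.0]]
force: [1.0, -0.8, -0.8]
width: 0.048
```

>>> carry_out:
  rows:
    - [[-0.5,-0.8,0],[0,0,0]]
    - [[-0.5,-0.8,0],[0,0,0]]
    - [[-0.5,-0.8,0],[0,0,0]]
    - [[-0.5,-0.8,0],[0,0,0]]
    - [[-0.5,-0.8,0],[0,0,0]]
    - [[-0.5,-0.8,0],[0,0,0]]
    - [[0,0,0],[0,0,0]]
    - [[0,0,0],[0,0,0]]

```text
t: 17.7
ee_pos: [0.5375, 0.4743, 0.238]
eef_rot: [[0.963, -0.27, -0.002], [-0.27, -0.963, -0.001], [-0.001, 0.002, -1.0]]
force: [0.4, -0.3, -0.3]
width: 0.0472
```

Run:
```python
from h import *
to((.6172,.2033,.16),-15.76)
a=snap('scene','s4.png');b=snap('top','t4.png')
u,v=proj(a,(.6172,.2032,.045)).astype(int)
x=cv2.resize(a['color'][v-60:v+60,u-50:u+50],None,fx=5,fy=5,interpolation=cv2.INTER_CUBIC)
y=cv2.resize(b['color'][120:300,90:190],None,fx=3,fy=3,interpolation=cv2.INTER_CUBIC)
o=np.zeros((600,800,3),np.uint8);o[:600,:500]=x;o[:540,500:]=y;cv2.imwrite('pics/c4.png',o)
d=cv2.absdiff(b['color'],cv2.imread('pics/t0.png')).max(2)
d[:,:205]=0; n,_,s,ce=cv2.connectedComponentsWithStats((d>40).astype(np.uint8))
print([(s[i].tolist()) for i in range(1,n) if s[i,4]>15])
```

```text
t 17.7 pos [0.5375 0.4743 0.238 ] ang -15.68 z [-0.002 -0.001 -1.   ] F [ 0.4 -0.3 -0.3] w 0.0472
shift shares [3.   4.78 1.57] turn [0.02 0.01 0.01]
[[314, 236, 28, 36, 553], [205, 243, 219, 177, 16082], [348, 253, 9, 16, 89], [423, 393, 11, 14, 30], [412, 409, 7, 8, 17], [423, 410, 10, 8, 19]]
```

View pics/c4.png

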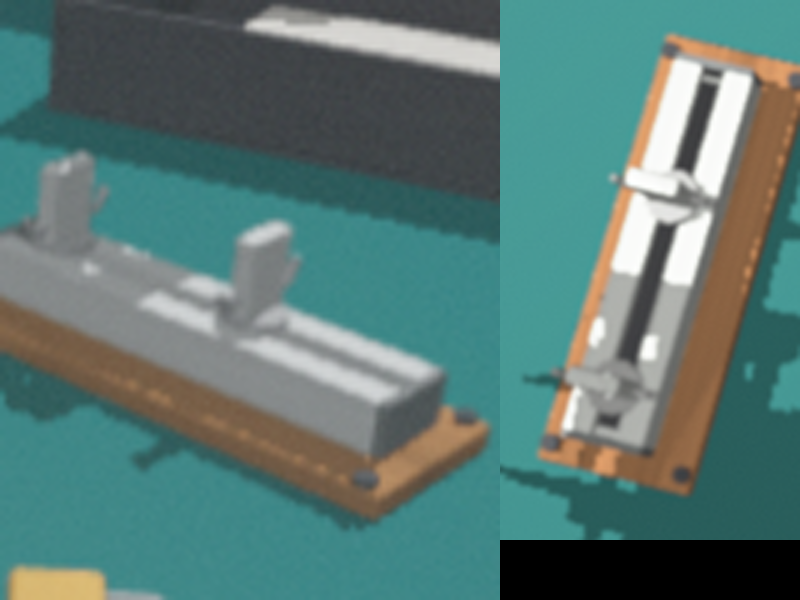

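The spare hook stands upright at crop (262,270), square across the slot and parallel to the fitted hook. In the top view it is at crop (665,190). The difference from the first picture shows only the emptied block and the arm's shadow. Handing in.

Run:
```python
from h import *
a=cv2.imread('pics/s4.png'); c=robot.camera('scene')
print('pred top/flange px in crop:',[((proj(c,(.617,.2033,z))-(proj(c,(.6172,.2032,.045)).astype(int)-[50,60]))*5).round() for z in(.0798,.0418)])
print(robot.sign_off())
```

```text
pred top/flange px in crop: [array([262., 225.]), array([252., 308.])]
the job is handed in; nothing more can be done
None
```

I fitted the spare hook in the rail's free stretch, turned it square across the rail and let go. I handed the job in after about 18 s of robot time; no verdict was reported.

- **Insertion:** I gripped the tab at 20 N and lowered it in 1–3 mm steps. The foot dropped through the slot with no contact force until the spring. I then pressed to about 7.5 N and turned it a quarter turn; the twisting torque stayed low. I eased up about 1.2 mm before opening the jaws.
- **Final look:** Both camera views show the hook upright and parallel to the fitted one. The tool's angle was within 0.1° of square to the slot before release. In the scene view the tab top and flange appear within a few pixels of where they should be for a locked hook (2 mm off the channel).
- **Bystanders:** Comparing the top view with the first picture shows the emptied block and the arm's shadow. That shadow covers part of the view, so I could not check everything under it closely. The arm kept well above the bystanders throughout.
- **Robot:** It is clear of everything, with the gripper partly open.

No check failed or disagreed.

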